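# Restock the gel tin flow lane and release the oldest tin

### The job

Restock the gravity flow lane: gently set the two new tins of anti-spatter gel from the bench upright into its high end, so that they roll down and queue up behind the older tin. Also issue the older tin with the red release lever: hold the lever fully down until that tin has rolled out to the lip at the low end, then let it up again. Finish with the older tin at the lip and one new tin against the stop blade with the other right behind it, and leave the other things on the bench alone.

Things in the scene. Friction and masses are not known exactly. Their poses are not given: they have to be found in the camera images.
- flow_rack: Fixed blue gravity flow lane on four legs, 335 x 140 mm over the feet, 92 mm high at the back. Origin on the bench under mid length; x along the lane, uphill (it falls toward -x), y across, z up. Two rows of yellow wheels carry the tins; their tops form a plane 62 mm above the origin, rising 6 degrees toward +x. Side guides end 13 mm above the wheels, 74 mm apart, flaring to 88 mm at the high end.
- load_point (a point): Point on the wheel tops on the lane's middle line near the high end, 74 mm above the bench: the centre of a new tin's base may be set down here, clear of two tins queued below (there is room for three). Here the guides are 80 mm apart. A tin let go upright rolls down by itself at about 0.2 m/s.
- pick_point (a point): Where the centre of a tin's base is when it stands on the wheels against the end lip at the low end, 48 mm above the bench; one tin fits between lip and stop blade.
- gate_point (a point): Where the centre of a tin's base is when it stands against the steel stop blade, which sticks up 12 mm between the wheel rows while the lever is up.
- queue_point (a point): Where the centre of a tin's base is when it stands uphill of, and touching, a tin at gate_point.
- release_lever (a joint): Sprung release lever, rad: 0 = up (blade holds the queue), 0.50 = fully down: the blade is sunk and two pins have risen behind the first tin, so only that tin runs on to the lip (under 1 s). Let up too early, the blade jams under the tin. The pad then sits 40 mm lower and 15 mm nearer the low end. About 4 N on the pad starts it, 7 N holds it down.
- lever_pad (a point): Centre of the top of the red lever pad (40 mm along the lane x 34 mm across), 108 mm to the +y side of the lane's middle line, beside the low end; about 72 mm above the bench with the lever up. Press it down from above.
- tin_old: Older tin of anti-spatter gel: yellow and dark green round tin with a black lid, 66 mm diameter, 54 mm high (lid: upper 14 mm), about 0.34 kg, standing in the lane at the stop blade at the start. Origin at the centre of its base, z up its axis.
- tin_new_a: New tin, exactly like the older one, standing on the bench. Origin at the centre of its base, z up.
- tin_new_b: The other new tin, the same, standing on the bench. Origin at the centre of its base, z up.
- steel_cup: Open grey steel cup, 65 mm diameter, 64 mm high, standing on the bench; bystander. Origin at the centre of its base.
- earplug_pot: Small white pot with orange lid, 50 mm diameter, 42 mm high; bystander. Origin at the centre of its base.
- spark_lighter: Wire spark lighter lying at the left, 163 x 45 mm; bystander. Origin under its middle.
Mind the look-alikes: they are no part of the job. Leave any pink or purple look-alike of the tin_new_b alone. What is shaped like the tin_new_a but purple is not meant.

How it is judged:
By the outcome, as a careful person would: the job done as asked, in the order asked, and still so for the second after the job is handed in, with the robot touching nothing.
It also fails if it takes over 61 s, if anything falls off the work surface, if the arm or the gripper's body presses on something with over 40 N, if the wrist force passes 120 N, or if a joint passes its speed limit or range.

### The arm

A 6-joint arm with a two-finger parallel gripper is mounted at the origin on a cart in front of the work surface, level with it; the furniture and walls round the work are solid. World frame = base frame: x ahead of the robot, y to its left, z up, the work surface at z = 0. Lengths are in m, angles in degrees, forces in N, time in s.
With the tool pointing down it reaches from about 0.4 to 0.825 m from the base axis. Payload 7 kg.
Tool frame: the origin (TCP) lies at the very end of the fingers, on their centre line; the grasp point (between the pads) lies 19 mm behind it (ctrl.grasp_offset is the distance from the TCP to the grasp point, in m); z points along the fingers, y is the line along which they close (so a half turn about z gives the same grasp; the last joint's range is limited). The gripper opens to 88 mm and grips with 3 to 60 N. Pads are 19 mm wide; open, the fingers measure 130 mm over their backs; the gripper's body (78 mm by 193 mm) begins 47 mm behind the grasp point.
Start: joints at [-48.008, 20.546, 0.682, 0, -70.136, -16.507], TCP at [0.29, -0.609, 0.227] pointing down, gripper open.
Joint ranges: [-176.03, 176.03], [-82.01, 121.73], [-58.28, 71.71], [-173.87, 95.51], [-174.79, -0.11], [-173.66, 173.66]. Speed limits (degrees/s): [136.94, 136.94, 172.46, 180, 180, 180].

### API

Orientations are given as [roll, pitch, yaw] about the fixed x, y, z axes, in that order (R = Rz(yaw) Ry(pitch) Rx(roll)).
In Python, from plant import ctrl gives the robot as it stands. The module is installed in compiled form; this text tells all that it offers.
- The arm moves only by the tool jog_arm, never from a script. Its argument "plan" is a list that holds one entry, the list of rows, each a list of 7 numbers: the opening, from 0 (shut) to 1 (fully open), then the shift along the tool's x, y, z in m, then the turn, a rotation vector about the tool's x, y, z in degrees. A call has 1 to 20 rows; each row is the pose to reach, as a shift and turn from the pose commanded when the call began, along the tool's axes at that moment; what a row does not reach only later rows make up. A row lasts 1/8 s, in which the tool goes at most 62.5 mm and 10.7 degrees, less where a joint would pass 70% of its speed; a pose out of reach is approached as far as the arm can. A call with a gripper value outside its range is refused whole. The fingers move at their own pace and stop on an object; the grip force is fixed at half the most. Time passes only in rows, so rows that repeat a pose let the fingers close. It gives the time, the measured TCP pose, the force, the opening and the grip force at its end, in the units of the state.
- ctrl.get_obs(): the state, without advancing time (a new reading comes with each control period).
- ctrl.snapshot(name): name is "scene" or "top"; returns a dict with "image" (400x640x3 uint8, red, green, blue), "vertical_fov" (degrees; the focal length in pixels is half the picture's height over the tangent of half this angle, whatever the lens; pixels are square), "cx", "cy" (the principal point, pixels), "R" (3x3) and "t" (3): a world point X has camera coordinates R X + t. Camera axes: x right, y down, z forward; pixel columns grow to the right and rows downward; lengths in m; the calibration is good to about 2 mm. A picture is of the moment at which its call begins. There is no depth.
- ctrl.close_job(): hands the job in; it is judged then, once.
The state is a dict: "clock": time; "joint_pos": joint angles; "qvel": joint speeds; "tau": joint torques, N m; "tool_pos": TCP position; "orientation": TCP orientation; "force": force on the tool from outside, world axes, zero at the start; "moment": the same for the moment, N m; "opening": finger opening in m; "gripper_force": force on a finger pad.
Only numpy, scipy, OpenCV 4.12 (cv2) and the standard library are available. Lean on these libraries where they do the work, as an engineer would, in place of code of your own. Each camera call takes 0.05 s, during which the arm holds its last target. There are 200 camera calls.

## Working session

There is one attempt and no reset: what is moved stays moved. The work goes in short steps, Python scripts to look and compute and a tool call to move; the robot and the scene stay as the last step left them, time stands still between calls to the robot, and variables do not carry over. Pictures are saved under pics/ and viewed, at most 10 in all, crops included, and the job is handed in when it is done.

Besides the shell and the picture viewer there is one more tool, called after ">>>" by a JSON object that holds its "method" and its "body". jog_arm: Moves the arm, as the interface text tells. Its arguments: {"type":"object","properties":{"plan":{"type":"array","items":{"type":"array","items":{"type":"array","items":{"type":"number"}}}}},"required":["plan"]}

```bash
mkdir -p pics
cat > h.py <<'E'
import numpy as np, cv2
from plant import ctrl
def snap(n,f):
    s=ctrl.snapshot(n); cv2.imwrite('pics/'+f,s['image'][:,:,::-1]); np.savez(f'{n}.npz',**s); return s
def ray(s,u,v):
    f=200/np.tan(np.radians(float(s['vertical_fov']))/2)
    d=np.array([(u-s['cx'])/f,(v-s['cy'])/f,1]); R=np.array(s['R']); return -R.T@np.array(s['t']), R.T@d
def onz(s,u,v,z):
    c,d=ray(s,u,v); return c+d*(z-c[2])/d[2]
def proj(s,X):
    f=200/np.tan(np.radians(float(s['vertical_fov']))/2)
    p=np.array(s['R'])@np.array(X)+np.array(s['t']); return f*p[0]/p[2]+s['cx'],f*p[1]/p[2]+s['cy']
E
python3 - <<'E'
from h import *
for n in('scene','top'):
    s=snap(n,n+'0.png'); c,d=ray(s,320,200); print(n,s['vertical_fov'],s['cx'],s['cy'],c,d)
print(ctrl.get_obs(), ctrl.grasp_offset)
E
```

```text
scene 42.39020602370689 315.35282346065185 204.2343124827054 [0.05222113 0.98065554 0.81422855] [ 0.38361331 -0.74838417 -0.54121211]
top 47.19030408499872 322.90157462644976 197.48382509027016 [0.34246989 0.00312216 1.56569585] [ 0.13619951 -0.00873541 -0.99067842]
{'clock': 0.1, 'joint_pos': array([-4.80074998e+01,  2.05871994e+01,  6.41414142e-01, -1.94934948e-02,
       -7.01344001e+01, -1.65049284e+01]), 'qvel': array([ 0.01553382, -0.03563932,  0.13904494, -0.05722172, -0.03974196,
       -0.08581905]), 'tau': array([-1.09328197e-03, -5.84163702e+01,  2.93750900e+01,  7.01542899e+00,
        1.01918538e-02, -5.50750144e-05]), 'tool_pos': array([ 0.29025674, -0.6089491 ,  0.22573049]), 'orientation': array([ 1.79917912e+02, -5.21163679e-03, -1.54519061e+02]), 'force': array([ 0.60380248, -0.0789445 , -0.54242402]), 'moment': array([ 0.01086439, -0.02864257,  0.00057926]), 'gripper_force': 0.0, 'opening': 0.08755629466689065} 0.0188
```

View pics/top0.png

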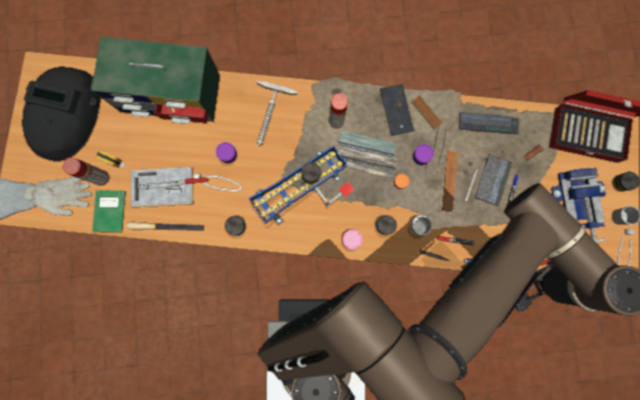

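View pics/scene0.png

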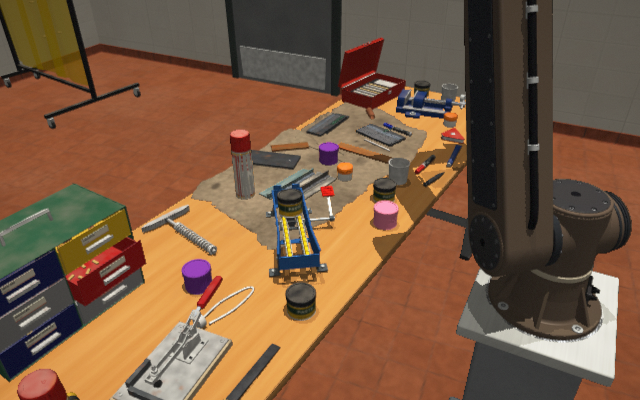

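The top view shows the blue lane from about (255,210) to (345,155), with the older tin at (311,173) and the red pad at (347,189). Black-lidded candidates for the new tins are (235,226), (386,225) and a distant one at (626,181). Purple (226,152) and (424,154) and pink (351,239) are look-alikes to leave alone. I'll confirm in one crop.

Run:
```python
from h import *
t=cv2.imread('pics/top0.png'); s=cv2.imread('pics/scene0.png')
R=lambda im,a,b,c,d,w,h:cv2.resize(im[b:d,a:c],(w,h),interpolation=cv2.INTER_CUBIC)
A=R(t,210,130,450,260,800,433)
B=np.hstack([R(s,270,270,330,320,200,166),R(s,360,160,420,210,200,166),R(s,395,70,455,120,200,166),R(s,265,180,325,230,200,166)])
cv2.imwrite('pics/crop1.png',np.vstack([A,B]))
S={n:dict(np.load(n+'.npz')) for n in('top','scene')}
for n,u,v,z in [('top',235,226,.054),('scene',301,293,.054),('top',386,225,.054),('scene',385,184,.054),('top',626,181,.054),('top',311,173,.115),('top',347,189,.072),('scene',327,191,.072),('top',226,152,.05),('top',421,225,.06),('top',402,181,.04),('top',351,239,.05),('top',339,102,.15)]:
    print(n,u,v,onz(S[n],u,v,z).round(3))
```

```text
top 235 226 [0.463 0.27  0.054]
scene 301 293 [0.461 0.274 0.054]
top 386 225 [ 0.467 -0.229  0.054]
scene 385 184 [ 0.463 -0.229  0.054]
top 626 181 [ 0.619 -1.047  0.054]
top 311 173 [0.63  0.02  0.115]
top 347 189 [ 0.585 -0.099  0.072]
scene 327 191 [ 0.582 -0.095  0.072]
top 226 152 [0.714 0.308 0.05 ]
top 421 225 [ 0.467 -0.344  0.06 ]
top 402 181 [ 0.618 -0.288  0.04 ]
top 351 239 [ 0.421 -0.113  0.05 ]
top 339 102 [ 0.856 -0.07   0.15 ]
```

View pics/crop1.png

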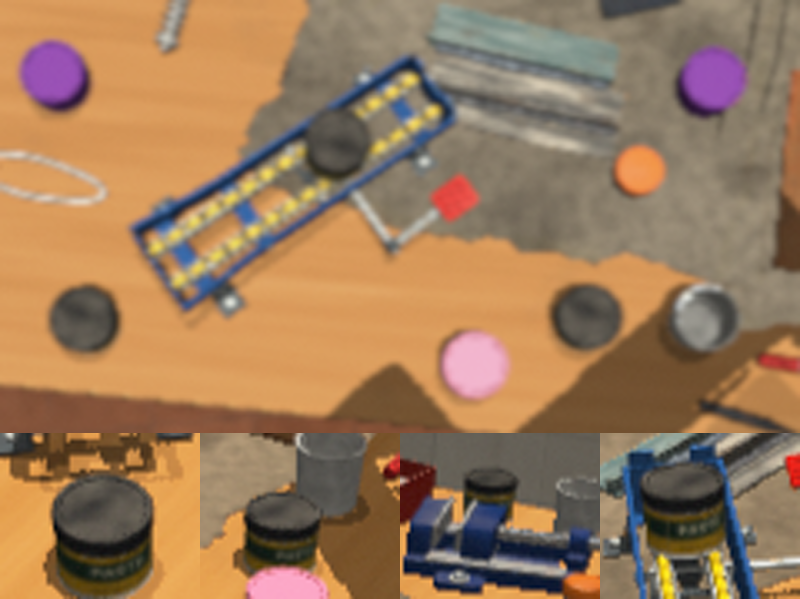

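The crop confirms the tins at (235,226) and (386,225): black lid, dark green and yellow, exactly like the older tin. The one at (626,181) stands behind the vice, 1.2 m off and out of reach, so it is not meant. Next I measure the rack.

```bash
cat > rack.py <<'E'
from h import *
def mask(im,lo,hi,box):
    h=cv2.cvtColor(im,cv2.COLOR_RGB2HSV); m=cv2.inRange(h,lo,hi); k=np.zeros_like(m); a,b,c,d=box; k[b:d,a:c]=1; return m*k
if __name__=='__main__':
  for n,box in(('top',(245,140,352,228)),('scene',(262,170,328,275))):
    s=dict(np.load(n+'.npz')); im=s['image']
    for col,lo,hi,dz in(('yel',(22,140,140),(32,255,255),0),('blue',(105,130,40),(125,255,255),.013)):
        m=mask(im,lo,hi,box); v,u=np.nonzero(m); 
        o=np.array([.59,.06]); ax=np.array([-.5,.85]);ax/=np.linalg.norm(ax)
        for _ in range(6):
            P=[]
            for a,b in zip(u,v):
                c,d=ray(s,a,b); # z=.062+dz+tan6*((x-o).ax)
                t6=np.tan(np.radians(6)); k=.062+dz+t6*((c[:2]-o)@ax); l=(k-c[2])/(d[2]-t6*(d[:2]@ax)); P.append((c+l*d)[:2])
            P=np.array(P,np.float32); r=cv2.minAreaRect(P*1000); B=cv2.boxPoints(r)/1000
            e=[B[1]-B[0],B[2]-B[1]]; e=max(e,key=np.linalg.norm); e=e/np.linalg.norm(e); e=e if e[1]>0 else -e
            ax=e; o=np.array(r[0])/1000
        print(n,col,len(u),'c',o.round(4),'size',np.round(r[1],1),'ang',np.degrees(np.arctan2(ax[1],ax[0])).round(2))
  s=dict(np.load('top.npz')); 
  for n,box in(('top',(335,175,360,202)),('scene',(315,182,340,200))):
    s=dict(np.load(n+'.npz')); m=mask(s['image'],(0,180,120),(8,255,255),box); v,u=np.nonzero(m); print('pad',n,len(u),u.mean(),v.mean(),onz(s,u.mean(),v.mean(),.072).round(4))
  # dark lids
  s=dict(np.load('top.npz'))
  for box,z in(((215,206,255,246),.054),((366,205,406,245),.054),((296,158,327,188),.111)):
    a,b,c,d=box; g=s['image'][b:d,a:c].max(2); m=(g<75).astype(np.uint8); N,L,st,ce=cv2.connectedComponentsWithStats(m); i=1+st[1:,4].argmax()
    p=ce[i]+[a,b]; print('lid',p.round(1),st[i],onz(s,*p,z).round(4))
E
python3 rack.py
```

```text
top yel 126 c [0.6064 0.0609] size [ 46.5 319.4] ang 125.24
top blue 252 c [0.6047 0.0542] size [ 91.3 325.7] ang 123.96
scene yel 273 c [0.5707 0.1071] size [ 48.8 187.5] ang 125.12
scene blue 1060 c [0.5943 0.0698] size [ 95.8 422. ] ang 123.89
pad top 45 344.35555555555555 188.75555555555556 [ 0.5856 -0.0905  0.072 ]
pad scene 118 327.0762711864407 190.73728813559322 [ 0.5822 -0.096   0.072 ]
lid [231.7 222.5] [13 13  9  7 32] [0.4744 0.281  0.054 ]
lid [383.6 221.1] [13 12 10  8 35] [ 0.4803 -0.2215  0.054 ]
lid [310.5 177.6] [ 6 14 17 12 92] [0.6153 0.021  0.111 ]
```

```bash
cat > go.py <<'E'
import sys,numpy as np
from plant import ctrl
from scipy.spatial.transform import Rotation as Ro
# usage: go.py x y z yaw [tilt about tool y]
def rel(x,y,z,yaw,tilt=0):
    o=ctrl.get_obs(); R=Ro.from_euler('xyz',o['orientation'],degrees=True)
    T=Ro.from_euler('xyz',[180,0,yaw],degrees=True)*Ro.from_euler('y',tilt,degrees=True)
    return R.inv().apply(np.array([x,y,z])-o['tool_pos']).round(4), (R.inv()*T).as_rotvec(degrees=True).round(1)
if __name__=='__main__': print(*rel(*map(float,sys.argv[1:])))
E
python3 go.py .464 -.229 .14 -55.5
```

```text
[-0.3203  0.2681  0.0861] [  0.1   0.1 -99. ]
```

>>> {"method": "jog_arm", "body": {"plan": [[[1,-0.32,0.268,0.086,0,0,-99],[1,-0.32,0.268,0.086,0,0,-99],[1,-0.32,0.268,0.086,0,0,-99],[1,-0.32,0.268,0.086,0,0,-99],[1,-0.32,0.268,0.086,0,0,-99],[1,-0.32,0.268,0.086,0,0,-99],[1,-0.32,0.268,0.086,0,0,-99],[1,-0.32,0.268,0.086,0,0,-99],[1,-0.32,0.268,0.086,0,0,-99],[1,-0.32,0.268,0.086,0,0,-99],[1,-0.32,0.268,0.086,0,0,-99],[1,-0.32,0.268,0.086,0,0,-99]]]}}

```text
clock: 1.6
tool_pos: [0.4638, -0.2297, 0.1404]
orientation: [180.0, 0.0, -55.6]
force: [0.7, 1.4, 0.3]
opening: 0.0876
gripper_force: 0.0
```

```bash
python3 - <<'E'
from h import *
s=snap('scene','s1.png'); cv2.imwrite('pics/s1c.png',cv2.resize(s['image'][80:240,270:470,::-1],(800,640))[:600])
t=snap('top','t1.png')
# unobstructed initial: also tin dark circle in scene: project expected tin outline
s0=s
for X in ([.464,-.229,.054],[.464,-.229,0]): print(proj(s,X))
E
python3 go.py .464 -.229 .018 -55.5
```

```text
(np.float64(384.8383010832301), np.float64(183.9042355164738))
(np.float64(383.6462146622374), np.float64(199.81415367453468))
[-0.0005 -0.0006  0.1225] [ 0.   0.  -0.1]
```

View pics/s1c.png

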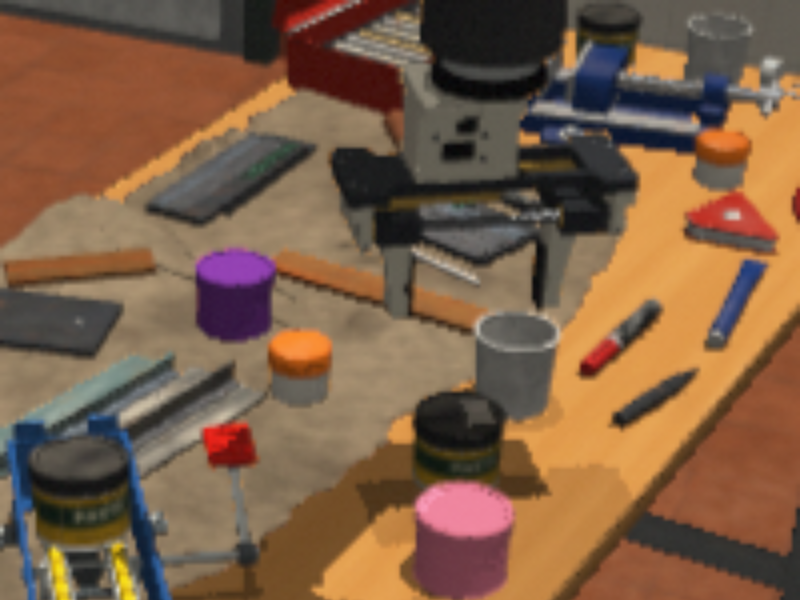

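The picture shows the gripper over the tin. The lid centre in the full image is about (384.7,183.8), against (384.8,183.9) expected, so it is aligned.

>>> {"method": "jog_arm", "body": {"plan": [[[1,0,0,0.05,0,0,0],[1,0,0,0.08,0,0,0],[1,0,0,0.105,0,0,0],[1,0,0,0.122,0,0,0],[1,0,0,0.122,0,0,0],[0.6,0,0,0.122,0,0,0],[0.6,0,0,0.122,0,0,0],[0.6,0,0,0.122,0,0,0],[0.6,0,0,0.122,0,0,0]]]}}

```text
clock: 2.82
tool_pos: [0.4646, -0.2298, 0.0193]
orientation: [-179.9, -0.1, -55.5]
force: [0.1, 1.3, 6.0]
opening: 0.0648
gripper_force: 30.0
```

```bash
python3 go.py .4646 -.2298 .20 -55.5; python3 go.py .538 .149 .20 -55.5 -6
```

```text
[ 0.0002 -0.0002 -0.1807] [-0.1 -0.1 -0. ]
[-0.2704 -0.2752 -0.1806] [-0.1 -6.1  0. ]
```

>>> {"method": "jog_arm", "body": {"plan": [[[0.6,0,0,-0.03,0,0,0],[0.6,0,0,-0.08,0,0,0],[0.6,0,0,-0.13,0,0,0],[0.6,-0.015,-0.015,-0.17,0,0,0],[0.6,-0.045,-0.045,-0.18,0,-1,0],[0.6,-0.08,-0.08,-0.18,0,-2,0],[0.6,-0.115,-0.115,-0.18,0,-3,0],[0.6,-0.15,-0.15,-0.18,0,-4,0],[0.6,-0.185,-0.185,-0.18,0,-5,0],[0.6,-0.22,-0.225,-0.18,0,-6,0],[0.6,-0.25,-0.255,-0.18,0,-6,0],[0.6,-0.27,-0.275,-0.18,0,-6,0],[0.6,-0.27,-0.275,-0.18,0,-6,0],[0.6,-0.27,-0.275,-0.18,0,-6,0]]]}}

```text
clock: 4.58
tool_pos: [0.537, 0.1481, 0.1978]
orientation: [179.9, 6.0, -55.5]
force: [0.8, -0.4, -4.3]
opening: 0.0648
gripper_force: 30.0
```

Run:
```python
from h import *
s=snap('scene','s2.png'); a=s['image'][130:290,230:380,::-1].copy()
a=cv2.resize(a,(562,600),interpolation=cv2.INTER_CUBIC); k=3.75
o=np.array([.604,.057]);ax=np.array([-.566,.824]);ay=np.array([-.824,-.566])
def P(x,y,h=0):
    p=o+ax*x+ay*y; return np.array([*p,.062+h+x*.105])
for y,h in((.037,.013),(-.037,.013),(0,0)):
    q=[tuple(int((c-d)*k) for c,d in zip(proj(s,P(x,y,h)),(230,130))) for x in(-.14,.10)]
    cv2.line(a,*q,(255,0,255),1)
for x in(.114,): 
    q=tuple(int((c-d)*k) for c,d in zip(proj(s,P(x,0)),(230,130))); cv2.circle(a,q,5,(0,0,255),2)
for x in (-.1675,.1675):
  for y in(-.07,.07):
    p=o+ax*x+ay*y; q=tuple(int((c-d)*k) for c,d in zip(proj(s,[*p,0]),(230,130))); cv2.circle(a,q,5,(0,255,0),2)
cv2.imwrite('pics/s2c.png',a)
```

```text
(no output)
```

View pics/s2c.png

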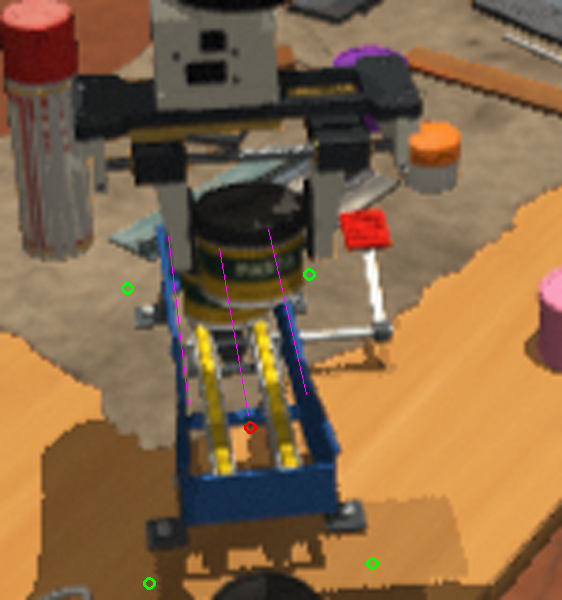

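The picture shows the tin held upright above the lane. The projected midline and load point at (250,427) lie midway between the yellow wheel rows (213 and 281), so the rack pose fits. Now lower.

```bash
python3 go.py .5406 .1493 .097 -55.5 -6
```

```text
[ 0.0113 -0.0038  0.1005] [ 0.1  0.  -0. ]
```

>>> {"method": "jog_arm", "body": {"plan": [[[0.6,0.005,-0.004,0.04,0,0,0],[0.6,0.0085,-0.004,0.07,0,0,0],[0.6,0.0105,-0.004,0.09,0,0,0],[0.6,0.0113,-0.004,0.099,0,0,0],[0.6,0.0113,-0.004,0.1,0,0,0],[0.6,0.0113,-0.004,0.1,0,0,0]]]}}

```text
clock: 5.38
tool_pos: [0.5421, 0.1502, 0.0989]
orientation: [-179.9, 6.0, -55.5]
force: [0.3, 1.0, -3.6]
opening: 0.0647
gripper_force: 30.0
```

>>> {"method": "jog_arm", "body": {"plan": [[[0.6,0,0,0.003,0,0,0],[0.6,0,0,0.0045,0,0,0],[0.6,0,0,0.0045,0,0,0]]]}}

```text
clock: 5.75
tool_pos: [0.5412, 0.1506, 0.0935]
orientation: [180.0, 6.0, -55.5]
force: [-0.5, -0.0, -3.7]
opening: 0.0648
gripper_force: 30.0
```

Not touching yet (force unchanged), so go on in small steps.

>>> {"method": "jog_arm", "body": {"plan": [[[0.6,0,0,0.001,0,0,0],[0.6,0,0,0.001,0,0,0]]]}}

```text
clock: 6.0
tool_pos: [0.5415, 0.1505, 0.0932]
orientation: [-180.0, 6.0, -55.5]
force: [-1.6, -1.7, 3.9]
opening: 0.0649
gripper_force: 30.0
```

>>> {"method": "jog_arm", "body": {"plan": [[[0.6,0,0,0.001,0,0,0],[0.6,0,0,0.001,0,0,0]]]}}

```text
clock: 6.25
tool_pos: [0.5416, 0.1503, 0.093]
orientation: [-179.9, 5.9, -55.5]
force: [-4.0, -4.7, 12.1]
opening: 0.0646
gripper_force: 30.0
```

Contact is where predicted. Back off slightly, open, let the tin roll away, then rise.

>>> {"method": "jog_arm", "body": {"plan": [[[0.6,0,0,-0.001,0,0,0],[1,0,0,-0.001,0,0,0],[1,0,0,-0.001,0,0,0],[1,0,0,-0.001,0,0,0],[1,0,0,-0.001,0,0,0],[1,0,0,-0.001,0,0,0],[1,0,0,-0.001,0,0,0],[1,0,0,-0.001,0,0,0],[1,0,0,-0.04,0,0,0],[1,0,0,-0.1,0,0,0],[1,0,0,-0.1,0,0,0]]]}}

```text
clock: 7.62
tool_pos: [0.55, 0.1428, 0.1961]
orientation: [-179.5, 5.9, -55.4]
force: [-0.9, 0.5, -1.3]
opening: 0.0877
gripper_force: 0.0
```

```bash
python3 go.py .462 .272 .19 -55.5;python3 - <<'E'
from h import *
t=snap('top','t3.png');s=snap('scene','s3.png')
a=cv2.resize(s['image'][130:310,240:350,::-1],(366,600)); b=cv2.resize(t['image'][140:250,210:360,::-1],(434,318)); b=np.vstack([b,np.zeros((282,434,3),np.uint8)])
cv2.imwrite('pics/c3.png',np.hstack([a,b]))
print(proj(s,[.462,.272,.054]))
E
```

```text
[-0.1549 -0.0006  0.0221] [-0.5  5.9  0. ]
(np.float64(301.10356472851237), np.float64(292.3382820253953))
```

View pics/c3.png

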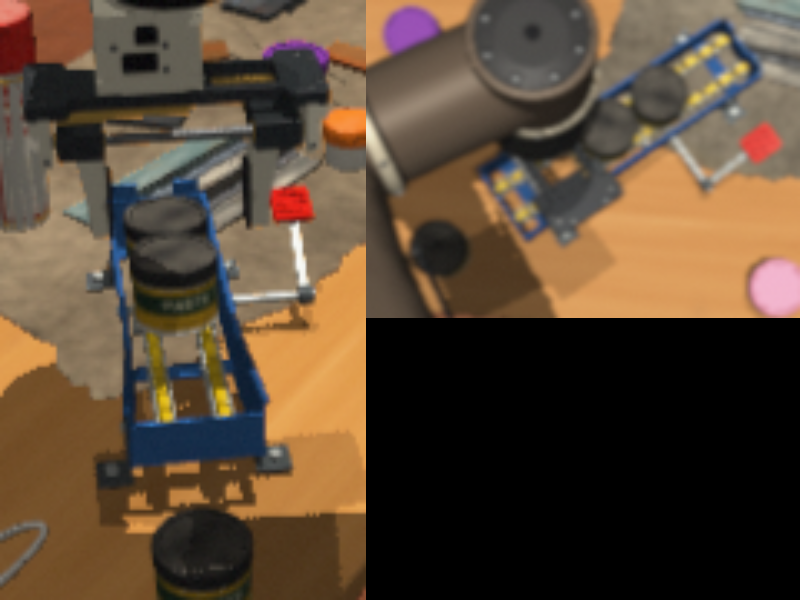

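The new tin is queued behind the older one. The other new tin's lid is at about (301,293), matching the estimate. Going for it.

>>> {"method": "jog_arm", "body": {"plan": [[[1,-0.05,0,0.005,0,1,0],[1,-0.1,0,0.014,0,3,0],[1,-0.14,0,0.02,0,5,0],[1,-0.155,0,0.022,-0.5,5.9,0],[1,-0.155,0,0.022,-0.5,5.9,0],[1,-0.151,0,0.06,-0.5,5.9,0],[1,-0.147,0,0.1,-0.5,5.9,0],[1,-0.142,0,0.14,-0.5,5.9,0],[1,-0.139,0,0.175,-0.5,5.9,0],[1,-0.137,0,0.192,-0.5,5.9,0],[1,-0.137,0,0.192,-0.5,5.9,0],[1,-0.137,0,0.192,-0.5,5.9,0]]]}}

```text
clock: 9.22
tool_pos: [0.459, 0.2708, 0.0147]
orientation: [179.5, 0.1, -55.5]
force: [-0.0, 0.8, -0.2]
opening: 0.0874
gripper_force: 0.0
```

Raise 4 mm for the same grip height, centre by 2 mm, and close.

```bash
python3 go.py .462 .272 .0193 -55.5
```

```text
[ 0.0007 -0.0031 -0.0047] [ 0.5  0.1 -0. ]
```

>>> {"method": "jog_arm", "body": {"plan": [[[1,0.0007,-0.003,-0.0047,0.5,0,0],[1,0.0007,-0.003,-0.0047,0.5,0,0],[0.6,0.0007,-0.003,-0.0047,0.5,0,0],[0.6,0.0007,-0.003,-0.0047,0.5,0,0],[0.6,0.0007,-0.003,-0.0047,0.5,0,0],[0.6,0.0007,-0.003,-0.0047,0.5,0,0],[0.6,0.0007,-0.003,-0.0047,0.5,0,0]]]}}

```text
clock: 10.1
tool_pos: [0.462, 0.2727, 0.0192]
orientation: [-179.9, 0.1, -55.5]
force: [1.9, 2.2, 1.4]
opening: 0.065
gripper_force: 30.0
```

```bash
python3 go.py .4615 .2718 .20 -55.5; python3 go.py .541 .15 .20 -55.5 -6;python3 go.py .541 .15 .10 -55.5 -6
```

```text
[ 1.000e-04  7.000e-04 -1.808e-01] [-0.1  0.1  0. ]
[ 0.1455  0.0042 -0.1811] [-0.1 -5.9  0. ]
[ 0.1457  0.0043 -0.0811] [-0.1 -5.9  0. ]
```

>>> {"method": "jog_arm", "body": {"plan": [[[0.6,0,0,-0.03,0,0,0],[0.6,0,0,-0.08,0,0,0],[0.6,0,0,-0.13,0,0,0],[0.6,0,0,-0.17,0,0,0],[0.6,0.03,0.001,-0.18,0,-1,0],[0.6,0.06,0.002,-0.18,0,-2,0],[0.6,0.09,0.003,-0.18,0,-4,0],[0.6,0.12,0.004,-0.18,0,-6,0],[0.6,0.146,0.004,-0.18,0,-6,0],[0.6,0.146,0.004,-0.18,0,-6,0],[0.6,0.146,0.004,-0.14,0,-6,0],[0.6,0.146,0.004,-0.11,0,-6,0],[0.6,0.146,0.004,-0.09,0,-6,0],[0.6,0.146,0.004,-0.082,0,-6,0],[0.6,0.146,0.004,-0.081,0,-6,0],[0.6,0.146,0.004,-0.081,0,-6,0]]]}}

```text
clock: 12.1
tool_pos: [0.5412, 0.1498, 0.1004]
orientation: [-179.9, 6.1, -55.5]
force: [-0.4, -0.9, -4.0]
opening: 0.0647
gripper_force: 30.0
```

>>> {"method": "jog_arm", "body": {"plan": [[[0.6,0,0,0.004,0,0,0],[0.6,0,0,0.0065,0,0,0],[0.6,0,0,0.0065,0,0,0],[0.6,0,0,0.0065,0,0,0]]]}}

```text
clock: 12.6
tool_pos: [0.5405, 0.1499, 0.0933]
orientation: [180.0, 6.1, -55.5]
force: [-0.4, -0.4, -3.7]
opening: 0.0645
gripper_force: 30.0
```

>>> {"method": "jog_arm", "body": {"plan": [[[0.6,0,0,0.001,0,0,0],[0.6,0,0,0.001,0,0,0]]]}}

```text
clock: 12.85
tool_pos: [0.5407, 0.1498, 0.0929]
orientation: [-180.0, 6.1, -55.5]
force: [-1.2, -2.3, 3.6]
opening: 0.0648
gripper_force: 30.0
```

>>> {"method": "jog_arm", "body": {"plan": [[[0.6,0,0,-0.0005,0,0,0],[1,0,0,-0.0005,0,0,0],[1,0,0,-0.0005,0,0,0],[1,0,0,-0.0005,0,0,0],[1,0,0,-0.0005,0,0,0],[1,0,0,-0.0005,0,0,0],[1,0,0,-0.0005,0,0,0],[1,0,0,-0.0005,0,0,0],[1,0,0,-0.03,0,0,0],[1,0,0,-0.08,0,0,0],[1,0,0,-0.12,0,0,0],[1,0,0,-0.12,0,0,0]]]}}

```text
clock: 14.35
tool_pos: [0.5497, 0.14, 0.2154]
orientation: [-179.6, 6.0, -55.4]
force: [0.0, 0.5, -0.4]
opening: 0.0874
gripper_force: 0.0
```

```bash
python3 - <<'E'
from h import *
from rack import mask
t=snap('top','t4.png');s=snap('scene','s4.png')
a=cv2.resize(s['image'][130:310,240:350,::-1],(366,600)); b=cv2.resize(t['image'][140:250,210:360,::-1],(434,318)); b=np.vstack([b,np.zeros((282,434,3),np.uint8)])
cv2.imwrite('pics/c4.png',np.hstack([a,b]))
for n,s,box in(('top',t,(335,175,360,202)),('scene',s,(315,180,340,205))):
    m=mask(s['image'],(0,150,100),(8,255,255),box); v,u=np.nonzero(m); print(n,len(u),u.min(),u.max(),v.min(),v.max(),onz(s,(u.min()+u.max())/2,(v.min()+v.max())/2,.072).round(4))
E
python3 go.py .582 -.095 .18 -145.5
```

```text
top 108 340 352 183 195 [ 0.5848 -0.096   0.072 ]
scene 120 321 334 185 196 [ 0.5817 -0.0977  0.072 ]
[0.215  0.1045 0.0088] [ 4.8  4.8 89.9]
```

View pics/c4.png

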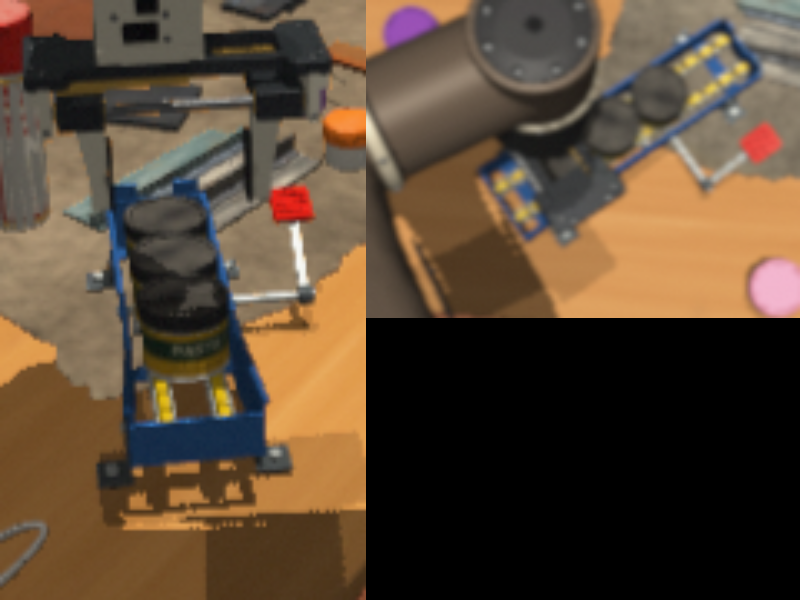

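All three tins are upright and queued, with the pad at about (.583,-.096). Now move over the pad with the fingers shut and the body parallel to the lane.

>>> {"method": "jog_arm", "body": {"plan": [[[0,0.215,0.1045,0.009,4.8,4.8,90],[0,0.215,0.1045,0.009,4.8,4.8,90],[0,0.215,0.1045,0.009,4.8,4.8,90],[0,0.215,0.1045,0.009,4.8,4.8,90],[0,0.215,0.1045,0.009,4.8,4.8,90],[0,0.215,0.1045,0.009,4.8,4.8,90],[0,0.215,0.1045,0.009,4.8,4.8,90],[0,0.215,0.1045,0.009,4.8,4.8,90],[0,0.215,0.1045,0.009,4.8,4.8,90],[0,0.215,0.1045,0.009,4.8,4.8,90],[0,0.215,0.1045,0.009,4.8,4.8,90]]]}}

```text
clock: 15.82
tool_pos: [0.5818, -0.0949, 0.179]
orientation: [180.0, -0.1, -145.5]
force: [1.2, -0.1, -0.2]
opening: 0.0006
gripper_force: 0.0
```

```bash
for z in .085 .074; do python3 go.py .583 -.096 $z -145.5; done; python3 go.py .5915 -.1085 .032 -145.5; python3 -c "
from plant import ctrl;print(ctrl.get_obs()['joint_pos'])"
```

```text
[-0.0005 -0.0016  0.094 ] [ 0.  -0.1  0. ]
[-0.0005 -0.0016  0.105 ] [ 0.  -0.1  0. ]
[-0.0004 -0.0167  0.147 ] [ 0.  -0.1  0. ]
[ 9.71528315e+00  1.46293480e+01 -1.42397161e+01 -4.85399029e-03
 -6.12009635e+01 -6.51901947e+01]
```

>>> {"method": "jog_arm", "body": {"plan": [[[0,0,-0.0015,0.05,0,0,0],[0,0,-0.0015,0.09,0,0,0],[0,0,-0.0015,0.103,0,0,0],[0,0,-0.003,0.112,0,0,0],[0,0,-0.006,0.122,0,0,0],[0,0,-0.01,0.132,0,0,0],[0,0,-0.014,0.141,0,0,0],[0,0,-0.016,0.146,0,0,0]]]}}

```text
clock: 16.82
tool_pos: [0.5924, -0.1081, 0.0343]
orientation: [-179.9, 0.1, -145.6]
force: [-4.5, 4.9, 17.6]
opening: 0.0
gripper_force: 7.5
```

>>> {"method": "jog_arm", "body": {"plan": [[[0,0,0,0.001,0,0,0],[0,0,0,0.001,0,0,0],[0,0,0,0.001,0,0,0],[0,0,0,0.001,0,0,0],[0,0,0,0.001,0,0,0],[0,0,0,0.001,0,0,0],[0,0,0,0.001,0,0,0],[0,0,0,0.001,0,0,0]]]}}

```text
clock: 17.82
tool_pos: [0.5924, -0.1081, 0.0345]
orientation: [-179.9, 0.1, -145.5]
force: [-3.2, 2.7, 12.7]
opening: 0.0006
gripper_force: 5.4
```

Run:
```python
from h import *
t=snap('top','t5.png');s=snap('scene','s5.png')
a=cv2.resize(s['image'][130:280,240:350,::-1],(440,600)); b=cv2.resize(t['image'][140:230,240:360,::-1],(360,270)); b=np.vstack([b,np.zeros((330,360,3),np.uint8)])
cv2.imwrite('pics/c5.png',np.hstack([a,b]))
```

```text
(no output)
```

View pics/c5.png

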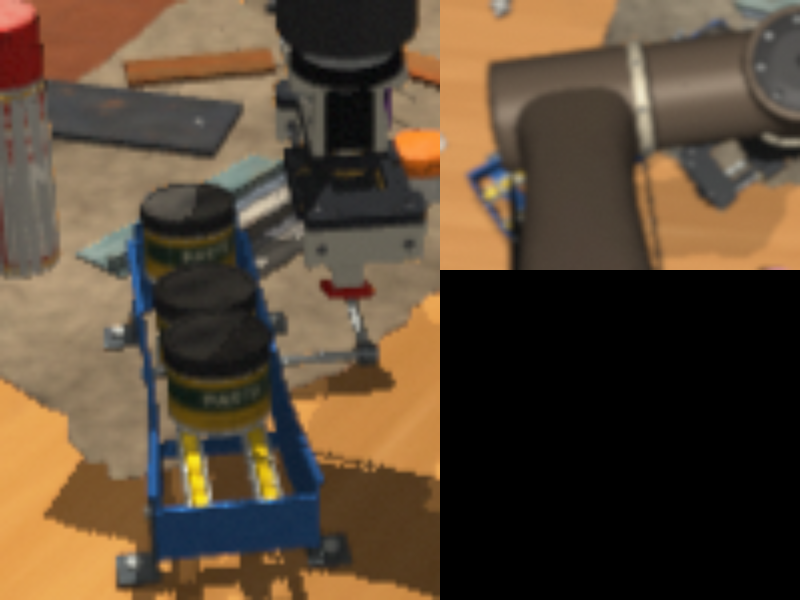

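The crop shows the older tin clear of the two new ones, with its lid at full-image (287,183). I compare this with the expected lip position.

```bash
python3 - <<'E'
from h import *
s=dict(np.load('scene.npz'));o=np.array([.604,.057]);ax=np.array([-.566,.824])
for x in(-.12,-.133):
    p=o+ax*(x-.0056);print(x,proj(s,[*p,.062+x*.105+.0537]))
E
python3 go.py .583 -.096 .09 -145.5
```

```text
-0.12 (np.float64(288.13911895619714), np.float64(181.5003499984687))
-0.133 (np.float64(287.77902815000425), np.float64(179.51543355474254))
[ 0.0008  0.0152 -0.0555] [-0.1  0.1 -0. ]
```

>>> {"method": "jog_arm", "body": {"plan": [[[0,0,0,0.001,0,0,0],[0,0,0,0.001,0,0,0],[0,0,0,0.001,0,0,0],[0,0,0,0.001,0,0,0],[0,0,0,0.001,0,0,0],[0,0,0,0.001,0,0,0],[0,0,0,0.001,0,0,0],[0,0,0,0.001,0,0,0]]]}}

```text
clock: 18.92
tool_pos: [0.5925, -0.1081, 0.0342]
orientation: [-179.9, 0.1, -145.5]
force: [-5.9, 3.2, 19.1]
opening: 0.0002
gripper_force: 7.8
```

Run:
```python
from h import *
p=dict(np.load('scene.npz'))['image'].astype(int)
s=snap('scene','s6.png'); q=s['image'].astype(int)
d=abs(p-q).max(2)[170:250,265:312]; print('moved px',(d>25).sum())
# lip tin lid dark extents
for n,im in(('now',q),('start',cv2.imread('pics/scene0.png').astype(int))):
    g=im.max(2); print(n,'col288 rows:',g[170:215,288].tolist())
```

```text
moved px 0
now col288 rows: [158, 157, 153, 155, 157, 141, 68, 89, 80, 71, 67, 64, 46, 46, 44, 25, 19, 21, 29, 61, 88, 66, 42, 49, 55, 48, 40, 48, 51, 46, 37, 35, 36, 42, 48, 50, 44, 33, 34, 38, 49, 46, 42, 35, 36]
start col288 rows: [155, 156, 151, 155, 156, 155, 144, 151, 159, 164, 166, 166, 157, 96, 56, 58, 94, 140, 125, 80, 100, 97, 92, 89, 83, 78, 79, 81, 79, 56, 34, 18, 23, 28, 62, 92, 69, 46, 52, 56, 46, 41, 74, 103, 107]
```

The tin is stationary with its lid centre at about row 180, as expected at the lip. Let the lever up smoothly.

>>> {"method": "jog_arm", "body": {"plan": [[[0,0,0.002,-0.006,0,0,0],[0,0,0.005,-0.014,0,0,0],[0,0,0.01,-0.024,0,0,0],[0,0,0.013,-0.034,0,0,0],[0,0,0.015,-0.044,0,0,0],[0,0,0.015,-0.08,0,0,0],[0,0,0.015,-0.14,0,0,0],[0,-0.05,0.015,-0.17,0,0,0],[0,-0.1,0.015,-0.17,0,0,0],[0,-0.15,0.015,-0.17,0,0,0],[0,-0.15,0.015,-0.17,0,0,0],[0,-0.15,0.015,-0.17,0,0,0],[0,-0.15,0.015,-0.17,0,0,0],[0,-0.15,0.015,-0.17,0,0,0]]]}}

```text
clock: 20.72
tool_pos: [0.706, -0.0116, 0.2023]
orientation: [-180.0, 0.0, -145.6]
force: [-0.5, -0.0, -0.1]
opening: 0.0005
gripper_force: 0.0
```

Run:
```python
from h import *
t=snap('top','t7.png');s=snap('scene','s7.png')
a=cv2.resize(s['image'][130:280,240:350,::-1],(440,600)); b=cv2.resize(t['image'][140:260,240:360,::-1],(360,360)); b=np.vstack([b,np.zeros((240,360,3),np.uint8)])
cv2.imwrite('pics/c7.png',np.hstack([a,b]))
```

```text
(no output)
```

View pics/c7.png

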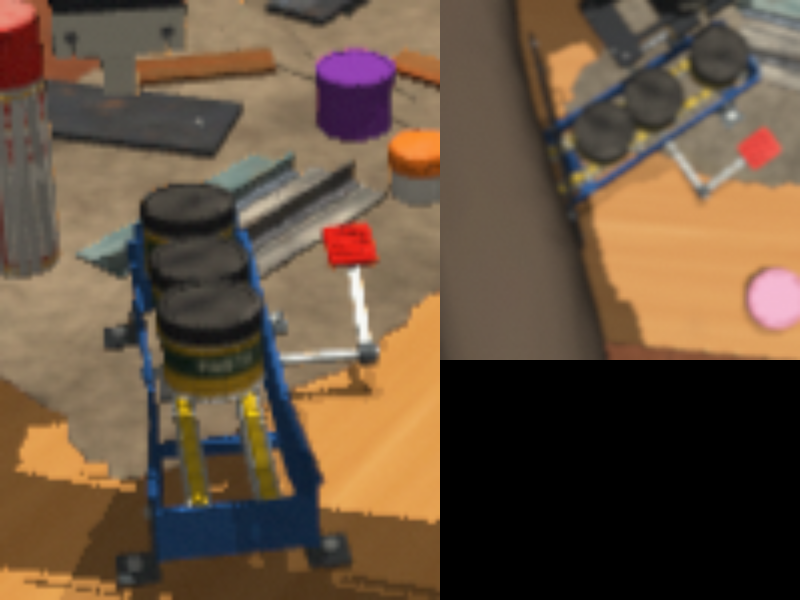

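The lever is up, the older tin is at the lip, and one new tin is at the blade with the other touching behind it. Nothing else was disturbed. Handing in.

>>> {"method": "jog_arm", "body": {"plan": [[[0,0,0,0,0,0,0],[0,0,0,0,0,0,0],[0,0,0,0,0,0,0],[0,0,0,0,0,0,0],[0,0,0,0,0,0,0],[0,0,0,0,0,0,0]]]}}

```text
clock: 21.58
tool_pos: [0.7065, -0.011, 0.2017]
orientation: [-180.0, -0.0, -145.6]
force: [0.3, -0.5, -0.2]
opening: 0.0006
gripper_force: 0.0
```

```bash
python3 -c "
from plant import ctrl;print(ctrl.close_job())"
```

```text
the job is handed in; nothing more can be done
None
```

I handed the job in at 21.6 s: the last picture shows the older tin at the lip, one new tin against the stop blade with the other right behind it, and the lever up; no verdict was returned.

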